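# Put the spice jar back in the carousel

### The job

The jar with the white lid that stands in front of the hob belongs in the empty cutout of the round spice carousel. Push the notched wooden rim of the carousel round until its empty cutout faces the front edge of the worktop, without pushing against the containers in it, then put the jar upright in the cutout and press it down until it sits fully home, with its place still facing the front.

Things in the scene. Friction and masses are not known exactly. Their poses are not given: they have to be found in the camera images.
- carousel_base: Fixed dark steel foot of the spice carousel, a round wooden turntable 270 mm across. Origin on the worktop, on the vertical turning axis; axes parallel to the world's, front edge of the worktop towards -x. The turntable turns endlessly either way with light friction (about 1 N pushed at the rim) and stays where it is left.
- carousel (a joint): Angle of the turntable on its foot, rad, without end stops: 0 (or any whole number of turns) when the empty cutout faces straight to the front edge of the worktop, which is the -x direction; it grows counter-clockwise seen from above.
- rim_notch (a point): A point in one of the turntable's six finger notches, 122 mm from the axis, level with the rim's top, 30 degrees counter-clockwise (seen from above) of the empty cutout. Notches are 60 degrees apart, open from above, below and outside, rounded, about 50 mm wide; floor 111 mm from the axis, lobes between reach to 135 mm. Rim is 12 to 50 mm above the worktop.
- empty_cutout (a point): Floor centre of the empty cutout in the turntable's dark foam liner (liner top 42 mm, this floor 20 mm above the worktop), 60 mm from the axis. 68 mm across, 22 mm deep. Four springy foam ribs with rounded tops stand in to a 52 mm circle, give way outward and grip the jar: set in lightly it stays about 10 mm proud; 5 to 15 N presses it home. Four cutouts, 90 degrees apart, three filled.
- jar_middle (a point): Centre, half-way up, of the loose jar with the white lid: small round clear jar with brown contents, 61 mm across, 85 mm tall, 0.2 to 0.3 kg, straight wall, lid fixed. It stands upright, z axis up, at first on the worktop in front of the hob. Home in the cutout, its middle is 42 mm above the cutout floor and its lid 105 mm above the worktop.
- green_cap_shaker: Slim spice shaker with a green cap, 44 mm across, 100 mm tall, origin at the centre of its foot, held fast in the cutout next to the empty one (counter-clockwise from it seen from above), its top 120 mm above the worktop.
- sugar_jar: Squat glass jar with a gold lid, 72 mm across, 81 mm tall, origin at the centre of its foot, held fast in the cutout opposite the empty one, its top 104 mm above the worktop.
- dark_cap_shaker: Slim spice shaker with a dark cap, 44 mm across, 106 mm tall, origin at the centre of its foot, held fast in the cutout next to the empty one (clockwise from it seen from above), its top 126 mm above the worktop.
Mind the look-alikes: they are no part of the job. Leave any orange or turquoise look-alike of the part that bears jar_middle alone.

How it is judged:
By the outcome, as a careful person would: the job done as asked, in the order asked, and still so for the second after the job is handed in, with the robot touching nothing.
It also fails if it takes over 72 s, if anything falls off the work surface, if the arm or the gripper's body presses on something with over 40 N, if the wrist force passes 120 N, or if a joint passes its speed limit or range.

### The arm

A 6-joint arm with a two-finger parallel gripper is mounted at the origin on a cart in front of the work surface, level with it; the furniture and walls round the work are solid. World frame = base frame: x ahead of the robot, y to its left, z up, the work surface at z = 0. Lengths are in m, angles in rad, forces in N, time in s.
With the tool pointing down it reaches from about 0.4 to 0.925 m from the base axis. Payload 12.5 kg.
Tool frame: the origin (TCP) lies at the very end of the fingers, on their centre line; the grasp point (between the pads) lies 19 mm behind it; z points along the fingers, y is the direction in which the jaws open and shut (so a half turn about z gives the same grasp; the last joint's range is limited). The gripper opens to 95 mm and grips with 3 to 60 N. Pads are 20 mm wide; open, the fingers measure 119 mm over their backs; the gripper's body (75 mm by 180 mm) begins 59 mm behind the grasp point.
Start: joints at [0.998, 0.491, 1.559, -0, 1.092, -0.106], TCP at [0.281, 0.558, 0.215] pointing down, gripper open.
Joint ranges: [-3.1, 3.1], [-0.84, 2.19], [0.05, 2.79], [-1.13, 4.28], [0.06, 2.93], [-2.69, 2.69]. Speed limits (rad/s): [2.22, 2.22, 2.79, 3.14, 3.14, 3.14].

### API

Orientations are given as a rotation vector (axis times angle).
In Python, from workcell import get_obs, read_camera, camera_model, close_job gives the robot as it stands.
- The arm moves only by the shell command python3 -m inch 'ROWS' [FORCE]. ROWS is a JSON object of lists of equal length, an entry for each row: "hand": the opening in per cent of the stroke, from 0 (shut) to 100 (fully open); "slide": the shift along the world's x, y, z in mm, a list of three; "twist": the turn about the world's z in rad. A call has 1 to 10 rows; each row is the pose to reach, as a shift and turn from the pose measured when the call began; what a row does not reach only later rows make up. A row lasts 1/10 s, in which the tool goes at most 50 mm and 8.59 degrees, less where a joint would pass 70% of its speed; a pose out of reach is approached as far as the arm can. A call with a gripper value outside its range is refused whole. The fingers move at their own pace and stop on an object; FORCE is the grip in N (left out, the last holds). Time passes only in rows, so rows that repeat a pose let the fingers close. It gives the time, the measured TCP pose, the force and the opening at its end, in the units of the state.
- get_obs(): the state, without advancing time (a new reading comes with each control period).
- read_camera(name): name is "scene" or "top"; returns the picture (400x640x3 uint8, red, green, blue); there is no depth.
- camera_model(name): a dict with "fov_y" (degrees; the focal length in pixels is half the picture's height over the tangent of half this angle, whatever the lens; pixels are square), "cx", "cy" (the principal point, pixels), "R" (3x3) and "t" (3): a world point X has camera coordinates R X + t. Camera axes: x right, y down, z forward; pixel columns grow to the right and rows downward; lengths in m; the calibration is good to about 2 mm. A picture is of the moment at which its call begins. camera_model takes no time and is no camera call.
- close_job(): hands the job in, once; it reports no verdict.
The state is a dict: "t": time; "q": joint angles; "qd": joint speeds; "joint_torque": joint torques, N m; "eef_pos": TCP position; "orientation": TCP orientation; "force": force on the tool from outside, world axes, zero at the start; "torque": the same for the moment, N m; "opening": opening from 0.0 (shut) to 1.0 (fully open).
Only numpy, scipy, OpenCV 4.12 (cv2) and the standard library are available. Lean on these libraries where they do the work, as an engineer would, in place of code of your own. Each camera call takes 0.05 s, during which the arm holds its last target.

## Working session

There is one attempt and no reset: what is moved stays moved. The work goes in short steps, Python scripts to look and compute and a shell command to move; the robot and the scene stay as the last step left them, time stands still between calls to the robot, and variables do not carry over. Pictures are saved under pics/ and viewed, and the job is handed in when it is done.

```bash
ls; mkdir -p pics; python3 - <<'E'
from workcell import *
import cv2
for n in("scene","top"):
    im=read_camera(n);cv2.imwrite(f"pics/{n}0.png",im[:,:,::-1])
    m=camera_model(n);print(n,m)
o=get_obs();print(o)
E
```

```text
pics
scene {'fov_y': 50.857148372568716, 'cx': 320.20261769964617, 'cy': 190.49117110492668, 'R': array([[ 9.99958597e-01, -9.07064991e-03, -7.26540594e-04],
       [-7.51805896e-03, -7.78533070e-01, -6.27558553e-01],
       [ 5.12672806e-03,  6.27538032e-01, -7.78569030e-01]]), 't': array([-0.60960914,  0.24867992,  0.86749478])}
top {'fov_y': 55.47246092665184, 'cx': 319.54306877158024, 'cy': 200.86892020776597, 'R': array([[ 0.01268789, -0.99908561,  0.04082837],
       [-0.99186127, -0.0177485 , -0.12608018],
       [ 0.12668953, -0.03889639, -0.99117952]]), 't': array([0.21894851, 0.59970714, 0.84679913])}
{'t': 0.1, 'q': array([ 9.98401718e-01,  4.91477737e-01,  1.55938014e+00,  1.80940252e-06,
        1.09165103e+00, -1.05628210e-01]), 'qd': array([ 0.00062479, -0.00334061, -0.0014711 ,  0.00158381,  0.00097821,
        0.00142666]), 'joint_torque': array([ 3.25298541e-03, -6.13623190e+01, -2.58606738e+01,  6.94472599e-02,
        4.69471514e-02, -1.60968915e-05]), 'eef_pos': array([0.28113796, 0.5579779 , 0.21413644]), 'orientation': array([-7.26487527e-01, -3.05612410e+00,  1.35636493e-03]), 'force': array([-0.53568238,  0.74353548, -0.51805117]), 'torque': array([-0.04601967, -0.08770253,  0.04570672]), 'opening': 1.0014343065972569}
```

View pics/scene0.png

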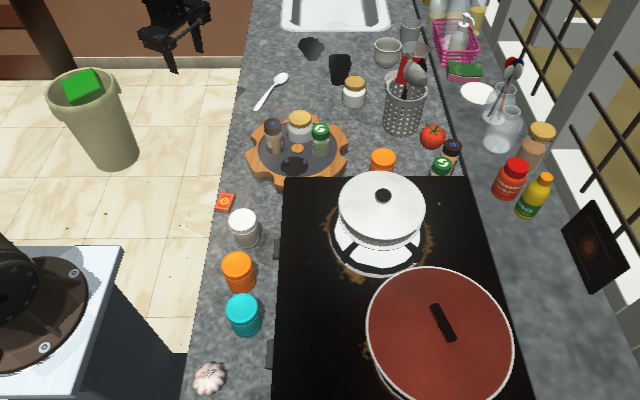

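View pics/top0.png

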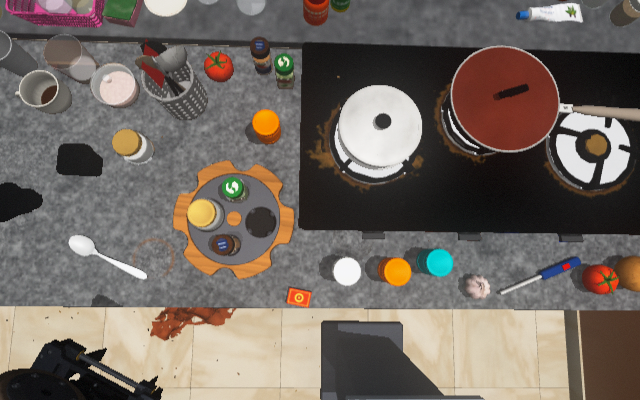

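```bash
cat > h.py <<'E'
from workcell import *
import numpy as np,cv2
def ray(n,u,v,z):
    m=camera_model(n);f=200/np.tan(np.radians(m['fov_y']/2))
    R=np.array(m['R']);t=np.array(m['t']);c=-R.T@t
    d=R.T@np.array([(u-m['cx'])/f,(v-m['cy'])/f,1]);return c+d*(z-c[2])/d[2]
def proj(n,X):
    m=camera_model(n);f=200/np.tan(np.radians(m['fov_y']/2))
    p=np.array(m['R'])@np.array(X)+m['t'];return m['cx']+f*p[0]/p[2],m['cy']+f*p[1]/p[2]
def crop(n,im,u,v,w,h,s,fn):
    c=im[max(0,v-h):v+h,max(0,u-w):u+w,::-1];cv2.imwrite(fn,cv2.resize(c,None,fx=s,fy=s,interpolation=cv2.INTER_CUBIC))
E
python3 - <<'E'
from h import *
t=cv2.imread('pics/top0.png')[:,:,::-1];s=cv2.imread('pics/scene0.png')[:,:,::-1]
crop('top',t,270,220,110,75,3.6,'pics/c1.png')
crop('scene',s,280,190,90,70,4,'pics/c2.png')
print(ray('top',347,270,.08),ray('scene',243,222,.085),ray('top',234,218,.05),ray('scene',297,148,.06),ray('top',261,222,.03))
E
```

```text
[0.44174396 0.16900502 0.08      ] [0.44526705 0.15965018 0.085     ] [0.55212483 0.41973856 0.05      ] [0.55388635 0.40559242 0.06      ] [0.54549522 0.36165547 0.03      ]
```

View pics/c1.png

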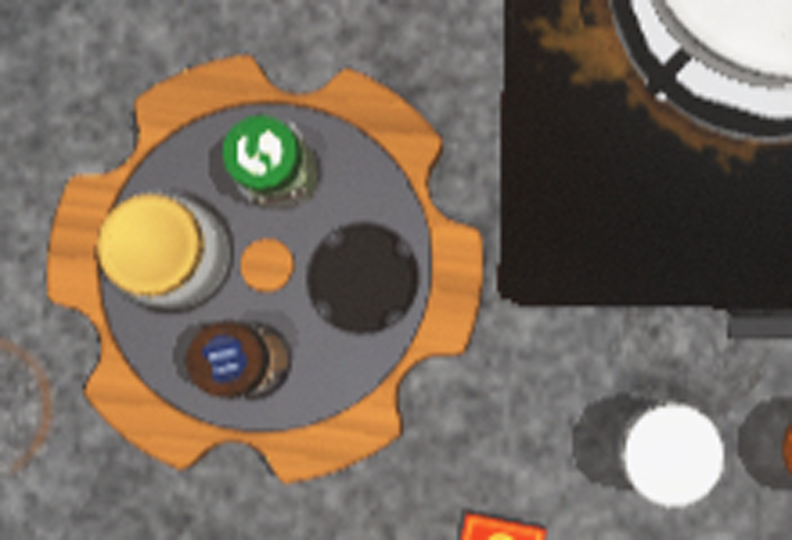

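View pics/c2.png

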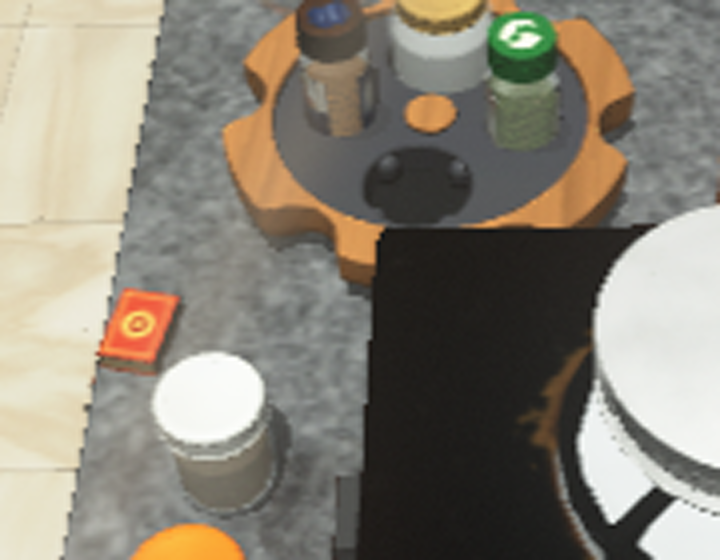

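```bash
python3 - <<'E'
from h import *
print(proj('scene',[.281,.558,.214]),proj('top',[.281,.558,.214]))
print('jar',ray('top',347.2,271.4,.085),ray('scene',242.75,219.5,.085))
for z in(.042,.05): print('knob',z,ray('top',160+267/3.6,145+265/3.6,z),ray('scene',297.7,148,z))
# liner circle top view
t=cv2.imread('pics/top0.png');hsv=cv2.cvtColor(t,cv2.COLOR_BGR2HSV)
m=((hsv[...,0]>8)&(hsv[...,0]<18)&(hsv[...,1]>110)&(hsv[...,2]>90)).astype(np.uint8)
m[:,:165]=0;m[:,300:]=0;m[:155]=0;m[285:]=0
n,l,st,c=cv2.connectedComponentsWithStats(m);print(st[1:][st[1:,4]>30])
k=1+np.argmax(st[1:,4]);cn,_=cv2.findContours((l==k).astype(np.uint8),0,2)
P=np.array([ray('top',*p,.05)[:2] for p in max(cn,key=len)[:,0]])
from scipy.optimize import least_squares
# outer arcs: fit circle to the farthest points r~.135
c0=P.mean(0)
for i in range(8):
    r=np.linalg.norm(P-c0,axis=1);Q=P[r>np.percentile(r,60)]
    s=least_squares(lambda a:np.linalg.norm(Q-a[:2],axis=1)-a[2],[*c0,.135],loss='soft_l1',f_scale=.002).x;c0=s[:2]
print('circle',s)
a=np.degrees(np.arctan2(*(P-c0).T[::-1]));r=np.linalg.norm(P-c0,axis=1)
# notch phase
w=np.clip(.135-r,0,.03);ph=np.degrees(np.angle(np.sum(w*np.exp(1j*np.radians(a)*6))))/6
print('notch angles',(ph+60*np.arange(6))%360,r.min())
e=ray('top',160+363/3.6,145+278/3.6,.042)[:2];print('cut',e,np.degrees(np.arctan2(*(e-c0)[::-1]))%360,np.linalg.norm(e-c0))
E
```

```text
(np.float64(186.77465334763028), np.float64(61.73387068202493)) (np.float64(128.22129575091972), np.float64(367.4840304412237))
jar [0.43906556 0.16913115 0.085     ] [0.44403388 0.1661979  0.085     ]
knob 0.042 [0.55137829 0.42078012 0.042     ] [0.55448223 0.42336152 0.042     ]
knob 0.05 [0.55076152 0.41931298 0.05      ] [0.55501478 0.41545634 0.05      ]
[[ 173  160  121  119 3603]
 [ 227  211   15   15  175]
 [ 226  237    6   14   35]]
circle [0.55205629 0.42072534 0.13368674]
notch angles [353.35841425  53.35841425 113.35841425 173.35841425 233.35841425
 293.35841425] 0.10757953134968216
cut [0.54415469 0.36065353] 262.50657057446335 0.06058925755740324
```

Candidates for the jar, top view:
- White lid at (347,271), in front of the hob
- Orange lid at (396,271)
- Turquoise lid at (439,262)
- Orange lid at (266,125)
- Gold-lidded jars at (127,144) and (203,212)

I choose the white lid at (347,271). The close crop shows a clear jar with a white lid and brown contents, at about (0.441, 0.168).

The carousel axis is at about (0.553, 0.421). The empty cutout is at top pixel (261,222), direction 263°, so it needs about 83° clockwise. I'll push in the notch at 233°, which is on the side away from the containers.

```bash
python3 -m inch '{"hand":[0,0,0,0,0,0,0,0,0,0],"slide":[[20,-24,0],[40,-48,0],[60,-72,0],[80,-96,0],[100,-120,0],[120,-144,0],[140,-168,0],[160,-192,0],[180,-216,0],[197,-237,0]],"twist":[0.14,0.28,0.42,0.56,0.7,0.84,0.98,1.12,1.26,1.39]}' 20
python3 -m inch '{"hand":[0,0,0],"slide":[[0,0,0],[0,0,0],[0,0,0]],"twist":[0,0,0]}'
python3 - <<'E'
from h import *
from scipy.spatial.transform import Rotation as Ro
o=get_obs();R=Ro.from_rotvec(o['orientation']).as_matrix();print(o['t'],o['eef_pos'],np.degrees(np.arctan2(R[1,1],R[0,1])),o['opening'],o['q'],o['force'])
E
```

```text
t: 1.1
eef_pos: [0.4789, 0.3197, 0.2139]
orientation: [1.407, -2.809, 0.002]
force: [0.1, 0.8, 0.5]
opening: 0.215
t: 1.4
eef_pos: [0.4783, 0.3202, 0.2137]
orientation: [1.404, -2.81, 0.001]
force: [0.2, 0.5, -0.3]
opening: 0.012
1.4 [0.4782975  0.32021513 0.21372294] 143.10504450025738 0.01224435586546878 [ 4.75594948e-01  4.21891691e-01  1.68341001e+00 -9.35978008e-04
  1.03692684e+00 -2.02158250e+00] [ 0.21185312  0.45033472 -0.29862517]
```

```bash
python3 -m inch '{"hand":[0,0,0,0],"slide":[[0,0,-40],[0,0,-80],[0,0,-110],[0,0,-130]],"twist":[0,0,0,0]}'
python3 - <<'E'
from h import *
im=read_camera('top');crop('top',im,250,230,100,75,3.6,'pics/t2.png')
im=read_camera('scene');crop('scene',im,290,160,100,75,3.6,'pics/s2.png')
E
```

```text
t: 1.8
eef_pos: [0.4768, 0.3209, 0.0816]
orientation: [1.403, -2.808, 0.001]
force: [0.2, -0.6, 0.4]
opening: 0.004
```

View pics/t2.png

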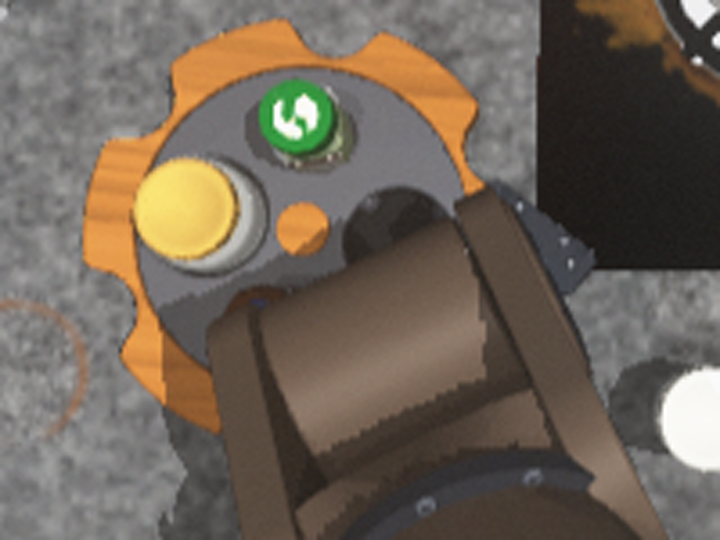

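View pics/s2.png

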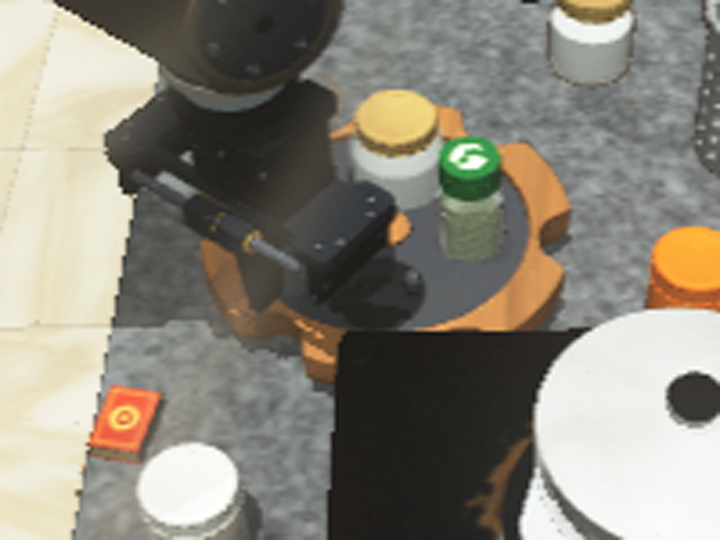

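The finger sits over the 233° notch (top crop around (400,300)) and the gripper body is clear of the shakers, so I'll lower it.

```bash
python3 -m inch '{"hand":[0,0,0,0,0],"slide":[[1,0,-15],[1,0,-30],[1,0,-45],[1,0,-58],[1,0,-58]],"twist":[0,0,0,0,0]}'
python3 - <<'E'
from h import *
p=get_obs()['eef_pos'];c=np.array([.553,.421])
d=p[:2]-c;r0=np.hypot(*d);a0=np.degrees(np.arctan2(d[1],d[0]))%360;print(r0,a0)
for k in range(4,100,4):
    a=np.radians(a0-k);q=c+.125*np.array([np.cos(a),np.sin(a)]);print(k,np.round((q-p[:2])*1000,0),round(-np.radians(k),2),end='; ')
E
```

```text
t: 2.4
eef_pos: [0.477, 0.3208, 0.0228]
orientation: [1.402, -2.804, 0.001]
force: [-0.7, -0.1, -0.3]
opening: 0.005
0.1257875525893982 232.8195688901485
4 [-6.  6.] -0.07; 8 [-13.  12.] -0.14; 12 [-19.  19.] -0.21; 16 [-24.  25.] -0.28; 20 [-29.  32.] -0.35; 24 [-34.  40.] -0.42; 28 [-37.  48.] -0.49; 32 [-41.  56.] -0.56; 36 [-44.  64.] -0.63; 40 [-46.  72.] -0.7; 44 [-48.  81.] -0.77; 48 [-49.  90.] -0.84; 52 [-49.  98.] -0.91; 56 [-49. 107.] -0.98; 60 [-48. 116.] -1.05; 64 [-47. 124.] -1.12; 68 [-45. 133.] -1.19; 72 [-42. 141.] -1.26; 76 [-39. 149.] -1.33; 80 [-35. 157.] -1.4; 84 [-31. 165.] -1.47; 88 [-26. 172.] -1.54; 92 [-21. 179.] -1.61; 96 [-15. 186.] -1.68;
```

```bash
python3 -m inch '{"hand":[0,0,0,0,0,0,0,0,0,0],"slide":[[-6,6,0],[-13,12,0],[-19,19,0],[-24,25,0],[-29,32,0],[-34,40,0],[-37,48,0],[-41,56,0],[-44,64,0],[-46,72,0]],"twist":[-0.07,-0.14,-0.21,-0.28,-0.35,-0.42,-0.49,-0.56,-0.63,-0.70]}'
python3 - <<'E'
from h import *
im=read_camera('top');crop('top',im,250,230,100,75,3.6,'pics/t3.png')
p=get_obs()['eef_pos'];c=np.array([.553,.421])
d=p[:2]-c;r0=np.hypot(*d);a0=np.degrees(np.arctan2(d[1],d[0]))%360;print(r0,a0)
for k in range(4,72,4):
    a=np.radians(a0-k);q=c+.125*np.array([np.cos(a),np.sin(a)]);print(k,np.round((q-p[:2])*1000,0),round(-np.radians(k),2),end='; ')
E
```

```text
t: 3.4
eef_pos: [0.4311, 0.3935, 0.024]
orientation: [0.351, -3.117, -0.003]
force: [0.7, -1.4, 0.6]
opening: 0.005
0.1248604485053487 192.27267549648522
4 [-2.  9.] -0.07; 8 [-3. 17.] -0.14; 12 [-3. 26.] -0.21; 16 [-3. 35.] -0.28; 20 [-2. 43.] -0.35; 24 [-0. 52.] -0.42; 28 [ 2. 60.] -0.49; 32 [ 4. 69.] -0.56; 36 [ 8. 77.] -0.63; 40 [11. 85.] -0.7; 44 [16. 92.] -0.77; 48 [ 21. 100.] -0.84; 52 [ 26. 106.] -0.91; 56 [ 32. 113.] -0.98; 60 [ 38. 119.] -1.05; 64 [ 45. 125.] -1.12; 68 [ 52. 130.] -1.19;
```

View pics/t3.png

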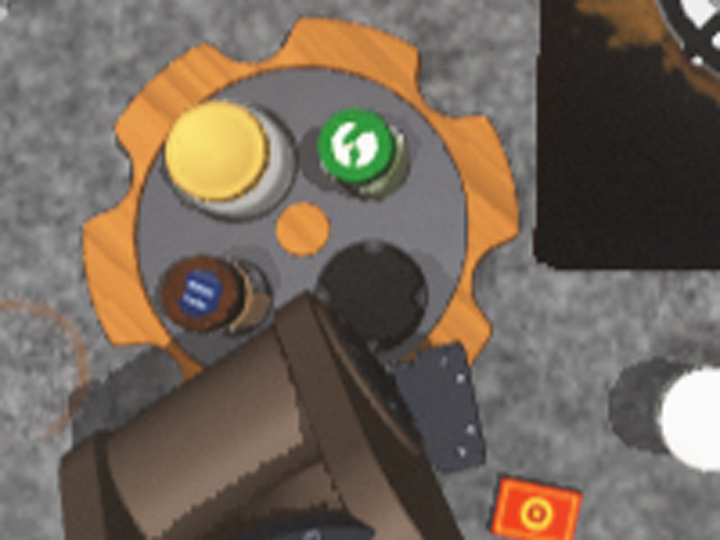

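The carousel is turning as planned: the cutout is now at crop (371,294) and nothing is touching the shakers. Next I'll work out the angle still to go.

```bash
python3 - <<'E'
from h import *
c=np.array([.553,.421]);e=ray('top',150+371/3.6,155+294/3.6,.042)[:2]-c;print(e,np.degrees(np.arctan2(e[1],e[0]))%360)
E
```

```text
[-0.04161384 -0.04399678] 226.5943926215652
```

```bash
python3 -m inch '{"hand":[0,0,0,0,0,0,0,0,0,0],"slide":[[-2,9,0],[-3,17,0],[-3,26,0],[-3,35,0],[-2,43,0],[0,52,0],[2,60,0],[4,69,0],[8,77,0],[11,85,0]],"twist":[-0.07,-0.14,-0.21,-0.28,-0.35,-0.42,-0.49,-0.56,-0.63,-0.70]}'
cat >> h.py <<'E'
def carousel(im,fn=None):
    from scipy.optimize import least_squares
    hsv=cv2.cvtColor(np.ascontiguousarray(im[:,:,::-1]),cv2.COLOR_BGR2HSV)
    m=((hsv[...,0]>8)&(hsv[...,0]<18)&(hsv[...,1]>110)&(hsv[...,2]>90)).astype(np.uint8)
    m[:,:165]=0;m[:,300:]=0;m[:155]=0;m[285:]=0
    ys,xs=np.where(m);c=np.array([.5525,.421])
    P=np.array([ray('top',x,y,.05)[:2] for x,y in zip(xs,ys)])-c
    r=np.linalg.norm(P,axis=1);a=np.degrees(np.arctan2(P[:,1],P[:,0]))%360
    # radial extent per angle bin; notches where the extent is small
    b=np.arange(0,360,2);ext=np.array([r[(np.abs((a-k+180)%360-180)<2)&(r<.14)].max(initial=0) for k in b])
    return b,ext
def phase(im):
    b,e=carousel(im);ok=e>.095
    best=[]
    tmpl=lambda ph:np.where(np.abs((b-ph+30)%60-30)<11,.113,.134)
    ps=np.arange(0,60,.25);s=[np.mean(np.minimum(np.abs(e-tmpl(p))[ok],.02)) for p in ps]
    # smooth: sinusoidal fit on visible bins
    A=np.c_[np.ones(ok.sum()),np.cos(6*np.radians(b[ok])),np.sin(6*np.radians(b[ok]))]
    x=np.linalg.lstsq(A,e[ok],rcond=None)[0]
    return ps[np.argmin(s)],(np.degrees(np.arctan2(-x[2],-x[1]))/6)%60,ok.sum()
E
python3 - <<'E'
from h import *
im=read_camera('top');crop('top',im,250,230,100,75,3.6,'pics/t4.png')
print(phase(im),phase(cv2.imread('pics/top0.png')[:,:,::-1]))
p=get_obs()['eef_pos'];c=np.array([.553,.421])
d=p[:2]-c;r0=np.hypot(*d);a0=np.degrees(np.arctan2(d[1],d[0]))%360;print(r0,a0)
for k in range(1,20):
    a=np.radians(a0-k);q=c+.125*np.array([np.cos(a),np.sin(a)]);print(k,np.round((q-p[:2])*1000,0),round(-np.radians(k),2),end='; ')
E
```

```text
t: 4.45
eef_pos: [0.4422, 0.4798, 0.025]
orientation: [-0.748, -3.048, -0.007]
force: [0.4, -1.2, 0.3]
opening: 0.004Traceback (most recent call last):
  File "<stdin>", line 3, in <module>
  File "h.py", line 24, in phase
    b,e=carousel(im);ok=e>.095
        ~~~~~~~~^^^^
  File "h.py", line 18, in carousel
    P=np.array([ray('top',x,y,.05)[:2] for x,y in zip(xs,ys)])-c
                ~~~^^^^^^^^^^^^^^^
  File "h.py", line 4, in ray
    m=camera_model(n);f=200/np.tan(np.radians(m['fov_y']/2))
ValueError: time passes only in moves, steps and waits
```

View pics/t4.png

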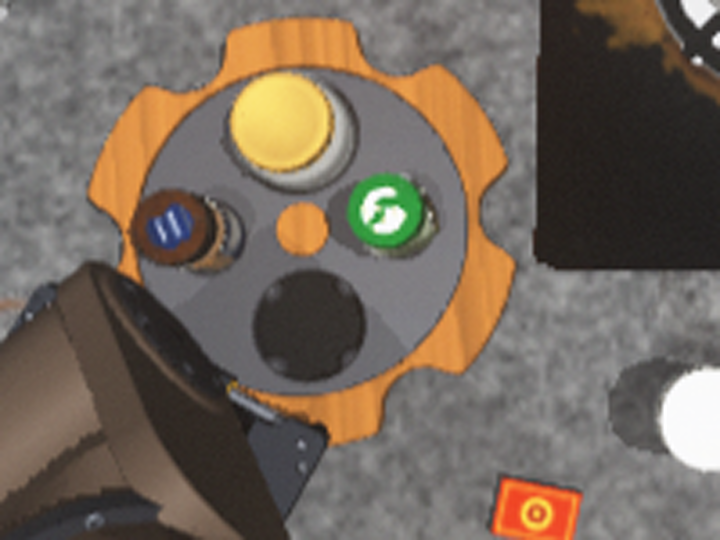

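The cutout is at crop (309,325) and almost faces the front. The script failed because it called `camera_model` too often, so I'll cache it.

```bash
sed -i 's/^import numpy as np,cv2/import numpy as np,cv2,functools\ncamera_model=functools.lru_cache(None)(camera_model)/' h.py
python3 - <<'E'
from h import *
im=read_camera('top');cv2.imwrite('pics/full4.png',im[:,:,::-1])
print(phase(im),phase(cv2.imread('pics/top0.png')[:,:,::-1]))
c=np.array([.5525,.421]);e=ray('top',150+309/3.6,155+325/3.6,.042)[:2]-c;print(e,np.degrees(np.arctan2(e[1],e[0]))%360)
p=get_obs()['eef_pos']
d=p[:2]-c;r0=np.hypot(*d);a0=np.degrees(np.arctan2(d[1],d[0]))%360;print(r0,a0)
for k in range(1,14):
    a=np.radians(a0-k);q=c+.125*np.array([np.cos(a),np.sin(a)]);print(k,np.round((q-p[:2])*1000,1),round(-np.radians(k),2),end='; ')
E
```

```text
(np.float64(35.0), np.float64(37.000458743825845), np.int64(158)) (np.float64(53.0), np.float64(53.32672513604975), np.int64(180))
[-0.06084301 -0.00635831] 185.96595933391012
0.1250429608923071 151.68780392740575
1 [1.1 1.9] -0.02; 2 [2.2 3.8] -0.03; 3 [3.3 5.7] -0.05; 4 [4.4 7.5] -0.07; 5 [5.6 9.3] -0.09; 6 [ 6.8 11.2] -0.1; 7 [ 8.1 12.9] -0.12; 8 [ 9.4 14.7] -0.14; 9 [10.7 16.5] -0.16; 10 [12.  18.2] -0.17; 11 [13.4 19.9] -0.19; 12 [14.8 21.6] -0.21; 13 [16.2 23.2] -0.23;
```

```bash
python3 -m inch '{"hand":[0,0,0,0,0,0,0],"slide":[[1,2,0],[2,4,0],[3.5,6,0],[5,8,0],[5.6,9.3,0],[6,10,0],[6,10,0]],"twist":[-0.02,-0.03,-0.05,-0.07,-0.09,-0.09,-0.09]}'
python3 - <<'E'
from h import *
im=read_camera('top');crop('top',im,250,230,100,75,3.6,'pics/t5.png')
print(phase(im),get_obs()['eef_pos'])
E
```

```text
t: 5.25
eef_pos: [0.4485, 0.4903, 0.0248]
orientation: [-0.881, -3.013, -0.009]
force: [0.0, 0.2, 1.0]
opening: 0.009
(np.float64(31.0), np.float64(33.055019683973455), np.int64(162)) [0.44848817 0.49028967 0.02483341]
```

View pics/t5.png

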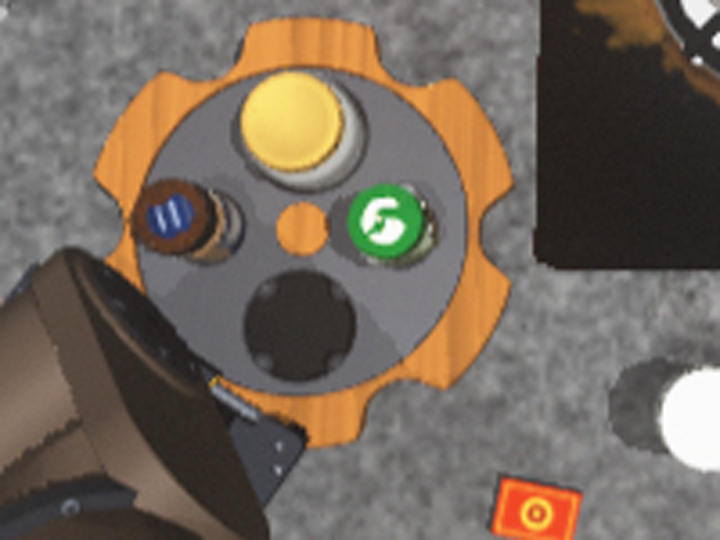

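The cutout is now at crop (300,325), close to facing front. I'll ease off, lift out of the notch and measure without the arm in the way.

```bash
python3 -m inch '{"hand":[0,0,0,0,0,0,0,0,0,0],"slide":[[-2,-1,0],[-4,-1,0],[-4,-1,30],[-4,-1,70],[-4,-1,115],[-14,-30,150],[-34,-70,180],[-54,-110,190],[-74,-150,190],[-90,-190,190]],"twist":[0,0,0,0,0,0,0,0,0,0]}'
python3 - <<'E'
from h import *
im=read_camera('top');cv2.imwrite('pics/full6.png',im[:,:,::-1]);crop('top',im,270,220,110,75,3.6,'pics/t6.png')
print(phase(im),get_obs()['eef_pos'])
E
```

```text
t: 6.3
eef_pos: [0.357, 0.2988, 0.2153]
orientation: [-0.88, -3.014, -0.01]
force: [0.3, -0.8, 0.4]
opening: 0.006
(np.float64(29.0), np.float64(29.949224834196027), np.int64(180)) [0.35406514 0.29462121 0.2148733 ]
```

View pics/t6.png

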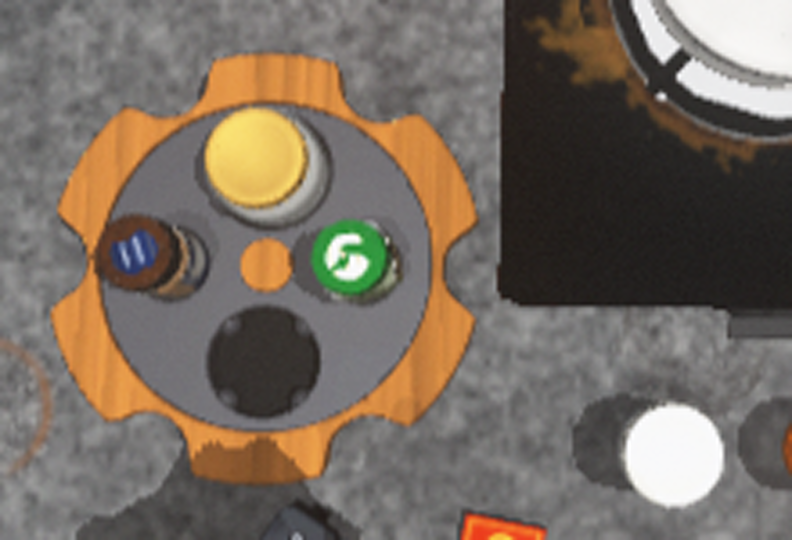

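The view is clear now. The cutout is at crop (264,361) and the notch phase is about 30°, so it faces front. Next I'll localise the jar and cutout more precisely.

```bash
python3 - <<'E'
from h import *
t=cv2.imread('pics/full6.png')[:,:,::-1];s=read_camera('scene');cv2.imwrite('pics/fs6.png',s[:,:,::-1])
def blob(m,x0,x1,y0,y1):
    k=np.zeros_like(m);k[y0:y1,x0:x1]=m[y0:y1,x0:x1];n,l,st,c=cv2.connectedComponentsWithStats(k.astype(np.uint8));i=1+np.argmax(st[1:,4]);return c[i],st[i]
w=lambda im:(im.min(2)>170).astype(np.uint8)
b=blob(w(t),325,370,250,295);print(b,ray('top',*b[0],.085))
b=blob(w(s),220,268,200,245);print(b,ray('scene',*b[0],.085))
d=(t.max(2)<70).astype(np.uint8)
b=blob(d,212,256,225,265);print(b);
for z in(.042,.035):print('cut',ray('top',*b[0],z))
# wood inner rim/liner circle
for (u,v) in [(396,271)]:print('orange',ray('top',u,v,.085))
crop('s',s,280,190,90,70,4,'pics/s6.png')
p=get_obs();print(p['eef_pos'],p['q'])
E
```

```text
(array([346.8       , 271.16774194]), array([333, 257,  28,  29, 620], dtype=int32)) [0.43954476 0.16998956 0.085     ]
(array([241.5106383 , 219.23017408]), array([228, 208,  28,  24, 517], dtype=int32)) [0.44128189 0.16693324 0.085     ]
(array([232.9       , 245.30857143]), array([218, 230,  31,  31, 700], dtype=int32))
cut [0.49150317 0.42114905 0.042     ]
cut [0.49155774 0.42243578 0.035     ]
orange [0.44100091 0.06406136 0.085     ]
[0.35606621 0.29705953 0.21531505] [ 0.54958761  0.26074807  1.93849451  0.00650197  0.94096051 -0.45492223]
```

View pics/s6.png

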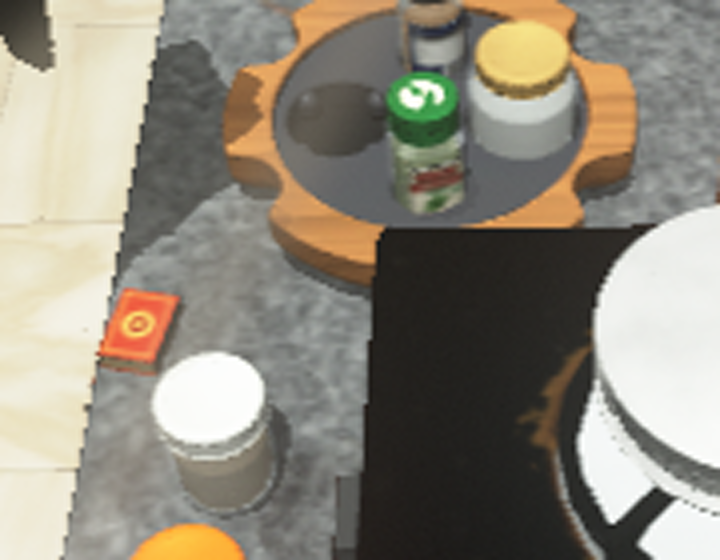

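The jar is at (0.441, 0.168). I'll use jaws along x to stay clear of the orange jar. Next I move above it.

```bash
python3 -m inch '{"hand":[100,100,100,100,100,100,100,100,100,100],"slide":[[10,-16,0],[20,-32,0],[30,-48,0],[42,-64,0],[53,-80,0],[64,-96,0],[75,-112,0],[85,-128,0],[85,-128,0],[85,-128,0]],"twist":[-0.12,-0.25,-0.37,-0.5,-0.62,-0.75,-0.87,-1.0,-1.0,-1.0]}' 20
python3 - <<'E'
from h import *
p=get_obs();print(p['eef_pos'],p['q'][0]-p['q'][5])
E
```

```text
t: 7.4
eef_pos: [0.4411, 0.1693, 0.2152]
orientation: [-2.218, -2.224, -0.009]
force: [-0.7, 0.2, 0.8]
opening: 0.791
[0.44107515 0.16928283 0.21522665] 0.005319782417515628
```

```bash
python3 -m inch '{"hand":[100,100,100,100,100,100,100,100],"slide":[[0,-0.5,-30],[0,-1,-60],[0,-1,-80],[0,-1,-80],[0,-1,-110],[0,-1,-140],[0,-1,-173],[0,-1,-173]],"twist":[0,0,0,0,0,0,0,0]}'
python3 -m inch '{"hand":[0,0,0,0,0,0,0,0],"slide":[[0,0,0],[0,0,0],[0,0,0],[0,0,0],[0,0,0],[0,0,0],[0,0,0],[0,0,0]],"twist":[0,0,0,0,0,0,0,0]}' 30
python3 - <<'E'
from h import *
s=read_camera('scene');crop('s',s,260,200,80,60,4.5,'pics/s7.png');t=read_camera('top');crop('s',t,320,240,80,60,4.5,'pics/t7.png')
E
```

```text
t: 8.2
eef_pos: [0.4399, 0.1686, 0.0405]
orientation: [-2.214, -2.225, -0.003]
force: [0.3, -0.2, 1.1]
opening: 0.998
t: 9.0
eef_pos: [0.4403, 0.1686, 0.0411]
orientation: [-2.214, -2.225, -0.004]
force: [-0.2, 0.2, 7.8]
opening: 0.618
```

View pics/s7.png

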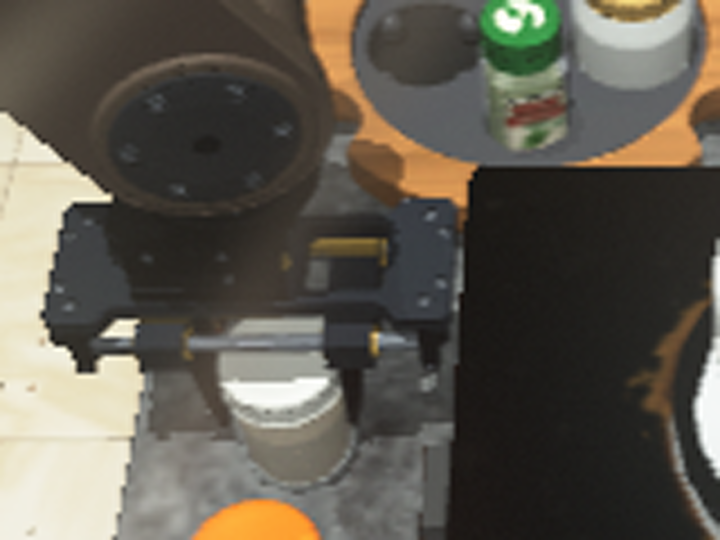

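The jar is between the pads and the opening stopped at 0.62, about 59 mm. I'll lift it and check.

```bash
python3 -m inch '{"hand":[0,0,0,0,0,0,0,0,0,0],"slide":[[0,0,2],[0,0,8],[0,0,25],[0,0,50],[0,0,80],[0,0,110],[0,0,135],[0,0,135],[0,0,135],[0,0,135]],"twist":[0,0,0,0,0,0,0,0,0,0]}'
python3 - <<'E'
from h import *
s=read_camera('scene');cv2.imwrite('pics/fs8.png',s[:,:,::-1]);crop('s',s,230,160,80,60,4.5,'pics/s8.png');t=read_camera('top');crop('s',t,350,250,80,60,4.5,'pics/t8.png')
o=get_obs();print(o['eef_pos'],o['force'],o['torque'])
E
```

```text
t: 10.1
eef_pos: [0.4396, 0.1684, 0.175]
orientation: [-2.214, -2.224, -0.002]
force: [-0.4, 0.3, -1.3]
opening: 0.622
[0.4397788  0.16848131 0.17494312] [-0.20893263  0.3252519  -3.09791003] [-0.07647967  0.05762178 -0.01008927]
```

View pics/s8.png

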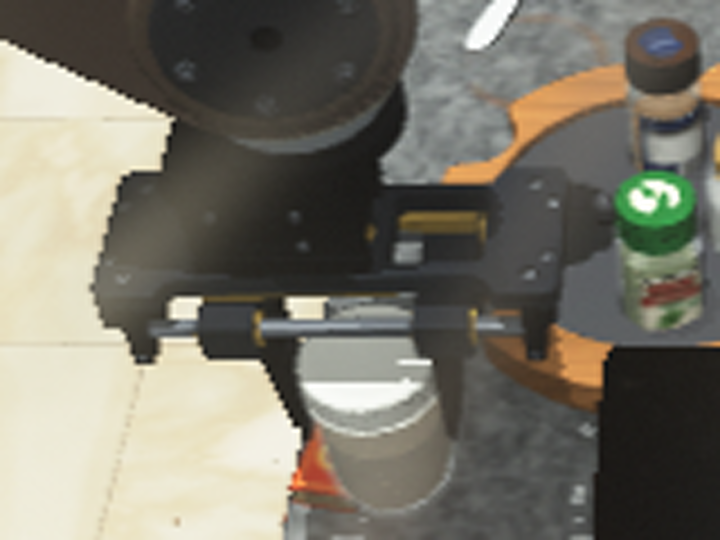

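View pics/t8.png

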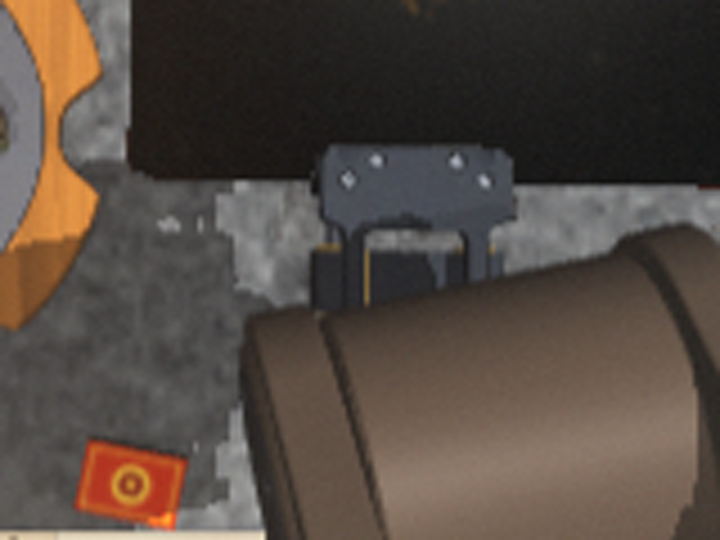

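The jar is held upright and clear of the worktop (lid front edge at about crop (375,430)). I'll overlay the expected outline to find its offset in the gripper.

```bash
python3 - <<'E'
from h import *
im=cv2.imread('pics/fs8.png');c=cv2.resize(im[100:220,150:310],None,fx=4.5,fy=4.5,interpolation=cv2.INTER_CUBIC)
p=np.array([.4398,.1685,.175]);a=np.linspace(0,2*np.pi,60)
for z,col in((.134,(0,255,0)),(.219,(0,0,255))):
    q=np.array([proj('scene',[p[0]+.0305*np.cos(k),p[1]+.0305*np.sin(k),z]) for k in a])
    q=((q-[150,100]+.5)*4.5).astype(int);cv2.polylines(c,[q],True,col,1)
cv2.imwrite('pics/o8.png',c)
E
```

```text
(no output)
```

View pics/o8.png

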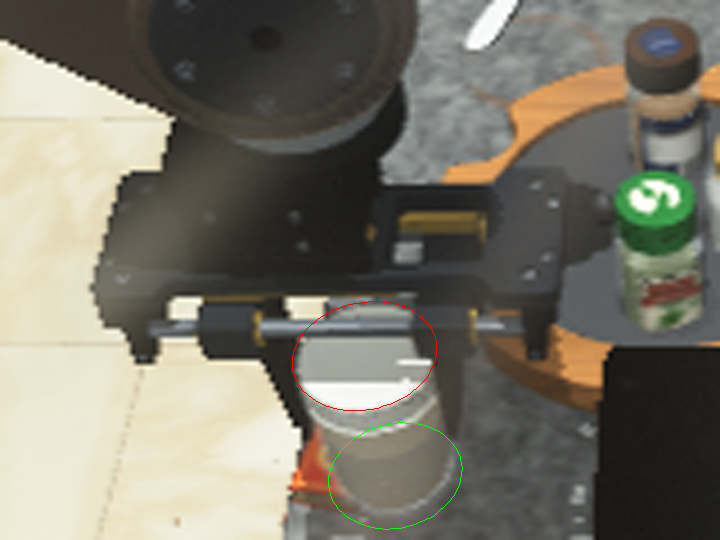

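```bash
python3 - <<'E'
from h import *
im=cv2.imread('pics/fs6.png');c=cv2.resize(im[190:270,190:300],None,fx=6,fy=6,interpolation=cv2.INTER_CUBIC)
p=np.array([.441,.1685]);a=np.linspace(0,2*np.pi,60)
for z,col in((0,(0,255,0)),(.085,(0,0,255))):
    q=np.array([proj('scene',[p[0]+.0305*np.cos(k),p[1]+.0305*np.sin(k),z]) for k in a])
    q=((q-[190,190]+.5)*6).astype(int);cv2.polylines(c,[q],True,col,1)
cv2.imwrite('pics/o9.png',c)
E
```

```text
(no output)
```

View pics/o9.png

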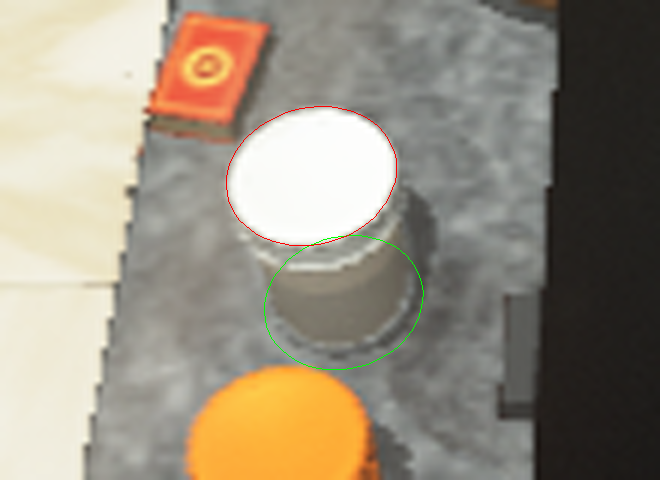

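The lid fits the prediction at the TCP. The bottom shows the same offset as in the overlay of the jar standing on the worktop, so nothing slipped. Next I'll cross-check the cutout from both cameras.

```bash
python3 - <<'E'
from h import *
print(ray('scene',274.25,149.5,.042))
im=cv2.imread('pics/fs6.png');t=cv2.imread('pics/full6.png');a=np.linspace(0,2*np.pi,90)
o=[]
for n,i,x0,y0 in(('scene',im,220,110),('top',t,165,150)):
    c=cv2.resize(i[y0:y0+100 if n=='scene' else y0+140,x0:x0+140],None,fx=4,fy=4,interpolation=cv2.INTER_CUBIC)
    for ce,r,z,col in(((.492,.421),.034,.042,(0,255,0)),((.5525,.421),.135,.05,(0,0,255)),((.5525,.421),.111,.05,(255,0,0))):
        q=np.array([proj(n,[ce[0]+r*np.cos(k),ce[1]+r*np.sin(k),z]) for k in a]);cv2.polylines(c,[((q-[x0,y0]+.5)*4).astype(int)],True,col,1)
    o.append(c)
cv2.imwrite('pics/o10.png',o[0]);cv2.imwrite('pics/o11.png',o[1])
E
```

```text
[0.4932992  0.41847594 0.042     ]
```

View pics/o10.png

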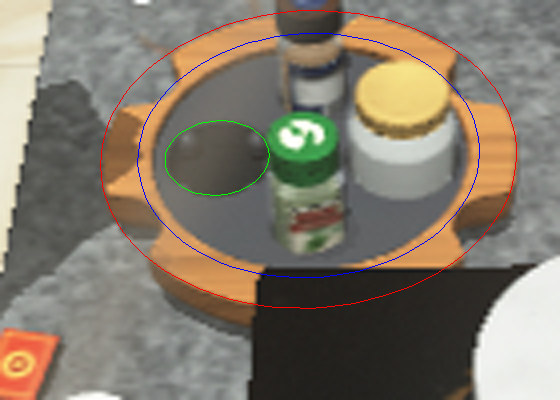

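View pics/o11.png

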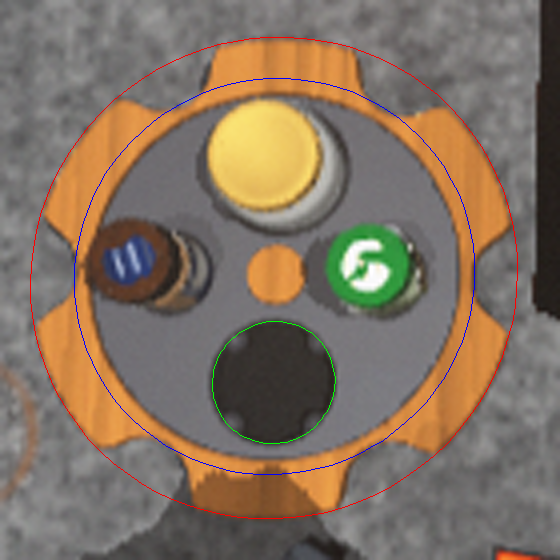

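Both overlays match. The target is (0.4925, 0.4205). I'll raise the jar and carry it over.

```bash
python3 -m inch '{"hand":[0,0,0,0,0,0,0,0,0,0],"slide":[[0,10,20],[2,40,30],[10,75,30],[18,110,30],[26,145,30],[34,180,30],[42,215,30],[50,240,30],[53,252,30],[53,252,30]],"twist":[0,0,0,0,0,0,0,0,0,0]}'
python3 -m inch '{"hand":[0,0,0],"slide":[[0,0,0],[0,0,0],[0,0,0]],"twist":[0,0,0]}'
python3 - <<'E'
from h import *
p=get_obs();print(p['eef_pos'],p['q'][0]-p['q'][5],p['force'])
s=read_camera('scene');crop('s',s,280,140,90,75,4,'pics/s12.png')
print(phase(read_camera('top')))
E
```

```text
t: 11.2
eef_pos: [0.4925, 0.4211, 0.2035]
orientation: [-2.212, -2.225, 0.002]
force: [0.3, -0.1, -2.4]
opening: 0.621
t: 11.5
eef_pos: [0.4925, 0.4202, 0.2037]
orientation: [-2.213, -2.224, 0.002]
force: [-0.2, 0.8, -1.9]
opening: 0.624
[0.49253543 0.42021851 0.20366348] 0.006837064591888264 [-0.17040183  0.76935716 -1.93400099]
(np.float64(29.0), np.float64(29.259987614957613), np.int64(108))
```

View pics/s12.png

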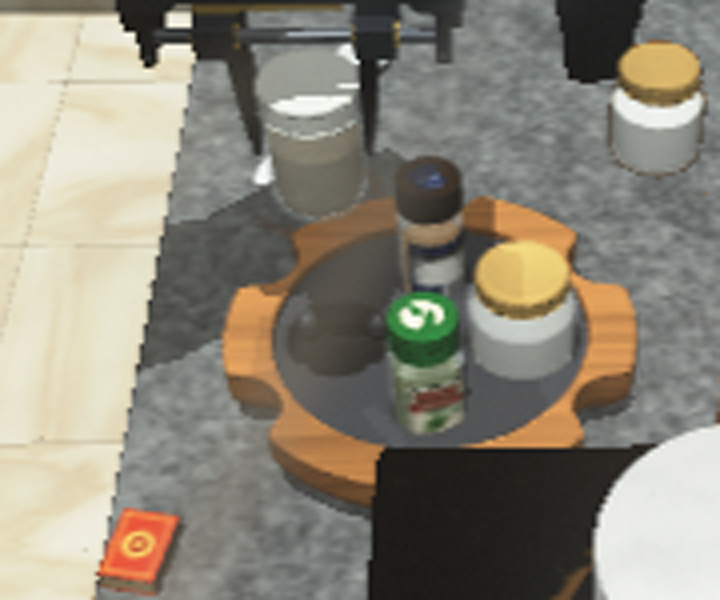

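```bash
python3 -m inch '{"hand":[0,0,0,0,0,0,0,0,0],"slide":[[0,0,-20],[0,0,-45],[0,0,-70],[0,0,-90],[0,0,-100],[0,0,-106],[0,0,-110],[0,0,-112],[0,0,-112]],"twist":[0,0,0,0,0,0,0,0,0]}' 45
python3 - <<'E'
from h import *
p=get_obs();print(p['eef_pos'],p['force'],p['torque'])
s=read_camera('scene');crop('s',s,280,140,90,75,4,'pics/s13.png')
E
```

```text
t: 12.5
eef_pos: [0.4928, 0.4207, 0.0923]
orientation: [-2.213, -2.224, 0.0]
force: [-0.4, -0.5, -2.6]
opening: 0.619
[0.49278432 0.42066029 0.09225448] [-0.38425988 -0.49270848 -2.57073821] [-0.07673646  0.0314099  -0.00026382]
```

View pics/s13.png

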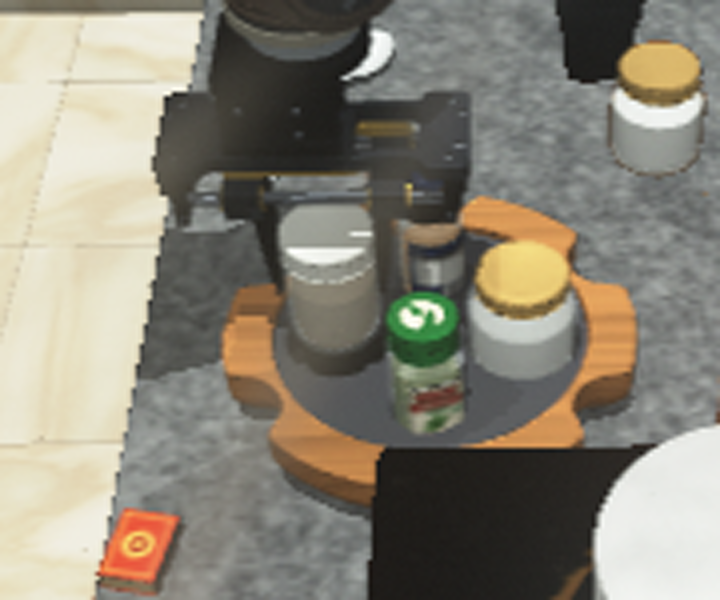

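The jar is still free above the cutout (bottom about 51 mm up) and lined up with it. I'll lower it slowly and watch the force.

```bash
python3 -m inch '{"hand":[0,0,0,0,0,0,0,0,0],"slide":[[0,0,-3],[0,0,-6],[0,0,-9],[0,0,-12],[0,0,-15],[0,0,-18],[0,0,-20],[0,0,-20],[0,0,-20]],"twist":[0,0,0,0,0,0,0,0,0]}' 45
```

```text
t: 13.45
eef_pos: [0.4928, 0.4206, 0.0722]
orientation: [-2.213, -2.224, 0.0]
force: [1.0, -0.2, -3.3]
opening: 0.619
```

```bash
python3 -m inch '{"hand":[0,0,0,0,0,0],"slide":[[0,0,-2],[0,0,-4],[0,0,-5],[0,0,-6],[0,0,-6],[0,0,-6]],"twist":[0,0,0,0,0,0]}' 45
python3 -m inch '{"hand":[0,0,0,0,0],"slide":[[0,0,-2],[0,0,-3],[0,0,-4],[0,0,-4],[0,0,-4]],"twist":[0,0,0,0,0]}' 45
python3 - <<'E'
from h import *
p=get_obs();print(p['eef_pos'],p['force'],p['torque'])
E
```

```text
t: 14.05
eef_pos: [0.494, 0.4217, 0.069]
orientation: [-2.214, -2.225, -0.008]
force: [-2.3, -0.2, 17.0]
opening: 0.616
t: 14.55
eef_pos: [0.4942, 0.4222, 0.0657]
orientation: [-2.214, -2.224, -0.01]
force: [-1.8, 1.6, 4.1]
opening: 0.618
[0.49416338 0.42224803 0.06574423] [-1.84996628  1.59234755  4.12139006] [0.36559098 0.29091525 0.0749934 ]
```

```bash
python3 -m inch '{"hand":[0,0,0,0,0],"slide":[[-0.5,-0.5,-2],[-1,-1,-3],[-1,-1,-4],[-1,-1,-4],[-1,-1,-4]],"twist":[0,0,0,0,0]}' 45
python3 - <<'E'
from h import *
s=read_camera('scene');cv2.imwrite('pics/fs14.png',s[:,:,::-1]);crop('s',s,280,140,90,75,4,'pics/s14.png')
E
```

```text
t: 15.05
eef_pos: [0.4936, 0.4216, 0.0627]
orientation: [-2.214, -2.224, -0.013]
force: [-0.7, -0.5, 8.6]
opening: 0.62
```

View pics/s14.png

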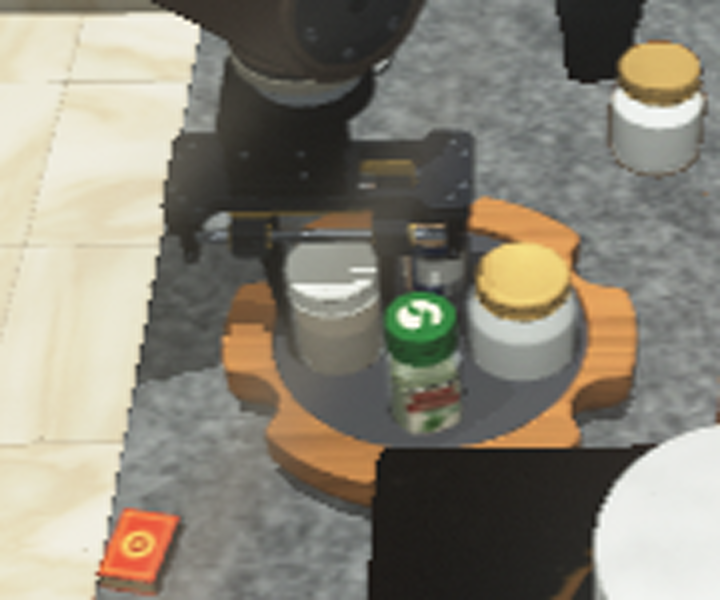

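```bash
python3 -m inch '{"hand":[0,0,0,0,0],"slide":[[0,-0.5,-2],[-0.5,-0.5,-3],[-0.5,-0.5,-4],[-0.5,-0.5,-4],[-0.5,-0.5,-4]],"twist":[0,0,0,0,0]}' 45
python3 -m inch '{"hand":[0,0,0,0],"slide":[[0,0,-2],[0,0,-4],[0,0,-5],[0,0,-5]],"twist":[0,0,0,0]}' 45
```

```text
t: 15.6
eef_pos: [0.4938, 0.4217, 0.0611]
orientation: [-2.214, -2.225, -0.018]
force: [-3.6, -1.4, 21.3]
opening: 0.619
t: 16.0
eef_pos: [0.494, 0.4223, 0.0608]
orientation: [-2.215, -2.224, -0.022]
force: [-11.3, -6.2, 45.8]
opening: 0.613
```

There is a stiff stop at z = 0.061, the expected home height, and the force jumped to 46 N. I'll relax and then open.

```bash
python3 -m inch '{"hand":[0,0,0],"slide":[[0,0,1],[0,0,1],[0,0,1]],"twist":[0,0,0]}'
python3 -m inch '{"hand":[80,80,80,80,80,80],"slide":[[0,0,0],[0,0,0],[0,0,0],[0,0,0],[0,0,0],[0,0,0]],"twist":[0,0,0,0,0,0]}'
python3 -m inch '{"hand":[80,80,80,80,80,80,80,80,80,80],"slide":[[0,0,10],[0,0,30],[0,0,60],[0,0,95],[0,0,135],[-20,-30,150],[-40,-70,150],[-60,-110,150],[-80,-150,150],[-90,-190,150]],"twist":[0,0,0,0,0,0,0,0,0,0]}'
python3 - <<'E'
from h import *
s=read_camera('scene');t=read_camera('top');cv2.imwrite('pics/fs15.png',s[:,:,::-1]);cv2.imwrite('pics/ft15.png',t[:,:,::-1])
print(phase(t));a=np.linspace(0,2*np.pi,90)
for n,i,x0,y0,h in(('scene',s,220,100,110),('top',t,165,150,140)):
    c=cv2.resize(i[y0:y0+h,x0:x0+140,::-1],None,fx=4,fy=4,interpolation=cv2.INTER_CUBIC)
    cv2.imwrite(f'pics/{n}15r.png',c)
    q=np.array([proj(n,[.4925+.0305*np.cos(k),.421+.0305*np.sin(k),.105]) for k in a]);cv2.polylines(c,[((q-[x0,y0]+.5)*4).astype(int)],True,(0,0,255),1)
    cv2.imwrite(f'pics/{n}15.png',c)
E
```

```text
t: 16.3
eef_pos: [0.4935, 0.4221, 0.0624]
orientation: [-2.215, -2.223, -0.021]
force: [-5.5, -2.4, 12.3]
opening: 0.621
t: 16.9
eef_pos: [0.4935, 0.4221, 0.0622]
orientation: [-2.215, -2.223, -0.02]
force: [0.2, -0.3, -0.6]
opening: 0.8
t: 17.9
eef_pos: [0.4018, 0.2308, 0.213]
orientation: [-2.214, -2.225, -0.022]
force: [1.1, -0.3, -0.4]
opening: 0.803
(np.float64(27.0), np.float64(27.996357837234196), np.int64(180))
```

View pics/scene15.png

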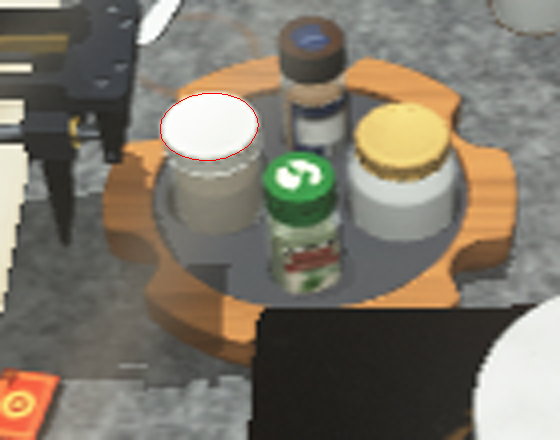

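View pics/top15.png

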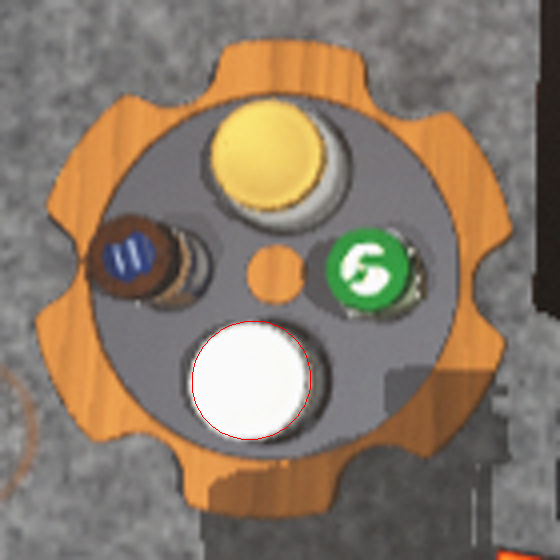

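The jar sits home: the lid outline matches z = 105 mm in both views. The notch phase reads 28°, so the turntable slipped about 2° clockwise during pressing. There's plenty of time, so I'll nudge the rim back through the 208° notch, with the gripper body above the jar's lid.

```bash
python3 -m inch '{"hand":[0,0,0,0,0,0,0,0,0,0],"slide":[[4,12,0],[8,25,0],[12,40,0],[16,55,0],[20,70,0],[25,85,0],[30,100,0],[35,115,0],[39,129,0],[40,131,0]],"twist":[-0.12,-0.24,-0.36,-0.48,-0.6,-0.72,-0.84,-0.96,-1.06,-1.06]}' 20
python3 -m inch '{"hand":[0,0,0,0],"slide":[[0,0,-20],[0,0,-40],[0,0,-60],[0,0,-60]],"twist":[0,0,0,0]}'
python3 - <<'E'
from h import *
p=get_obs();e=p['eef_pos'];print(e,np.degrees(p['q'][0]-p['q'][5]),p['opening'])
c=np.array([.5525,.421]);d=e[:2]-c;print(np.hypot(*d),np.degrees(np.arctan2(d[1],d[0]))%360)
for a in(208,210,211.7,213.7):
    q=c+.125*np.array([np.cos(np.radians(a)),np.sin(np.radians(a))]);print(a,np.round((q-e[:2])*1000,1))
E
```

```text
t: 19.0
eef_pos: [0.4423, 0.3617, 0.2136]
orientation: [3.036, 0.795, 0.021]
force: [0.2, 0.1, 0.8]
opening: 0.03
t: 19.4
eef_pos: [0.4414, 0.361, 0.1518]
orientation: [3.033, 0.799, 0.016]
force: [0.4, -0.3, -0.0]
opening: 0.005
[0.44141293 0.36098888 0.1518201 ] -60.8619216960111 0.0051267950371938825
0.12626033189618058 208.37867157322046
208 [0.7 1.3]
210 [ 2.8 -2.5]
211.7 [ 4.7 -5.7]
213.7 [ 7.1 -9.3]
```

```bash
python3 -m inch '{"hand":[0,0,0,0,0,0],"slide":[[0,1,-25],[0,1,-50],[0,1,-80],[0,1,-105],[0,1,-115],[0,1,-115]],"twist":[0,0,0,0,0,0]}'
python3 -m inch '{"hand":[0,0,0,0,0,0,0],"slide":[[1.5,-2,0],[3,-4,0],[4,-6,0],[5,-7.5,0],[6,-9,0],[7,-10.5,0],[7,-10.5,0]],"twist":[0,0,0,0,0,0,0]}'
python3 - <<'E'
from h import *
t=read_camera('top');crop('s',t,250,230,100,75,3.6,'pics/t16.png');print(phase(t))
p=get_obs();e=p['eef_pos'];c=np.array([.5525,.421]);d=e[:2]-c;print(np.hypot(*d),np.degrees(np.arctan2(d[1],d[0]))%360)
E
```

```text
t: 20.0
eef_pos: [0.4414, 0.3619, 0.0367]
orientation: [3.033, 0.8, 0.014]
force: [-0.6, -0.2, 0.4]
opening: 0.008
t: 20.7
eef_pos: [0.4486, 0.3513, 0.0367]
orientation: [3.033, 0.8, 0.014]
force: [-0.3, 1.1, 0.1]
opening: 0.007
(np.float64(31.0), np.float64(29.219146385367463), np.int64(138))
0.1252378438279959 213.82464527941104
```

View pics/t16.png

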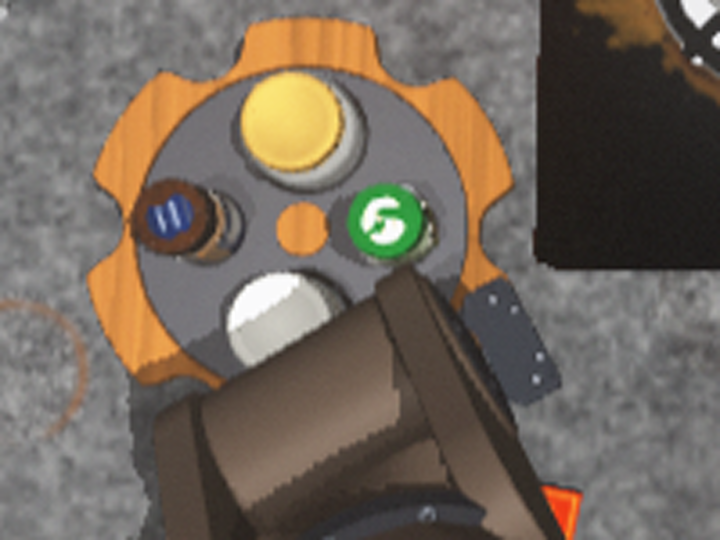

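The sugar jar and dark cap are back where they were when it faced front: crop (290,120) and (175,215). I'll back off, lift clear and verify.

```bash
python3 -m inch '{"hand":[0,0,0,0,0,0,0,0,0,0],"slide":[[-2,3,0],[-4,5,0],[-4,5,30],[-4,5,70],[-4,5,115],[-14,-20,150],[-34,-60,170],[-54,-100,170],[-74,-130,170],[-90,-150,170]],"twist":[0,0,0,0,0,0,0,0,0,0]}'
python3 -m inch '{"hand":[0,0,0,0,0,0],"slide":[[0,0,0],[0,0,0],[0,0,0],[0,0,0],[0,0,0],[0,0,0]],"twist":[0,0,0,0,0,0]}'
python3 - <<'E'
from h import *
s=read_camera('scene');t=read_camera('top')
print(phase(t));a=np.linspace(0,2*np.pi,90)
for n,i,x0,y0,h in(('scene',s,220,100,110),('top',t,165,150,140)):
    c=cv2.resize(i[y0:y0+h,x0:x0+140,::-1],None,fx=4,fy=4,interpolation=cv2.INTER_CUBIC)
    q=np.array([proj(n,[.4925+.0305*np.cos(k),.421+.0305*np.sin(k),.105]) for k in a]);cv2.polylines(c,[((q-[x0,y0]+.5)*4).astype(int)],True,(0,0,255),1)
    cv2.imwrite(f'pics/{n}17.png',c)
w=(t.min(2)>170).astype(np.uint8);w[:225]=0;w[270:]=0;w[:,:205]=0;w[:,255:]=0
n,l,st,c=cv2.connectedComponentsWithStats(w);i=1+np.argmax(st[1:,4]);L=ray('top',*c[i],.105);d=L[:2]-[.5525,.421];print(L,np.degrees(np.arctan2(d[1],d[0]))%360)
E
```

```text
t: 21.75
eef_pos: [0.3569, 0.1998, 0.2068]
orientation: [3.033, 0.799, 0.014]
force: [0.2, -0.6, -0.6]
opening: 0.007
t: 22.35
eef_pos: [0.357, 0.2001, 0.2067]
orientation: [3.032, 0.8, 0.013]
force: [-0.6, -0.3, 0.3]
opening: 0.0
(np.float64(31.0), np.float64(30.074617577253544), np.int64(180))
[0.49152155 0.42106907 0.105     ] 179.93510469662846
```

View pics/scene17.png

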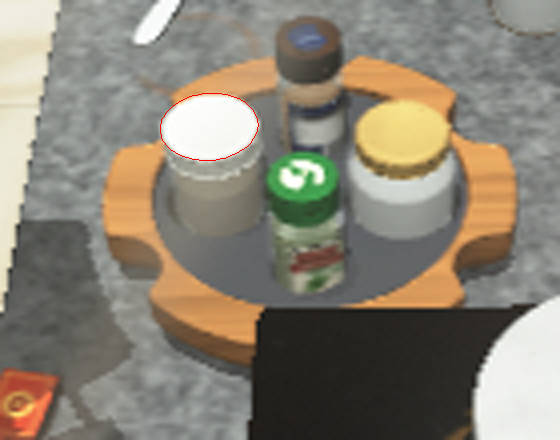

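View pics/top17.png

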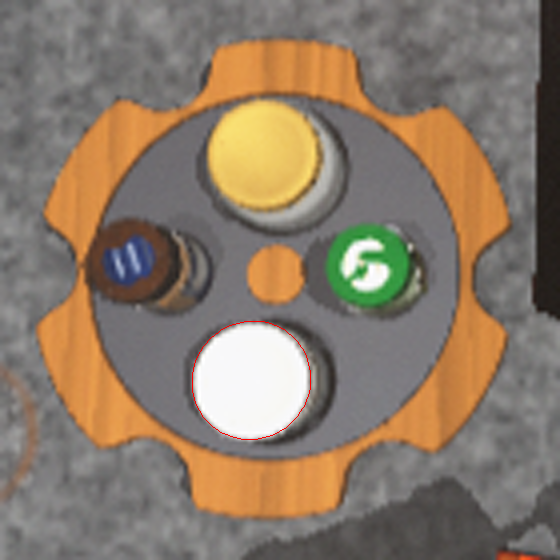

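The jar is home, with the lid matching the 105 mm outline in both views. It faces the front (notch phase 30.07°, jar direction 179.9°), and the arm is clear.

```bash
python3 -c "
from workcell import *
print(close_job())"
```

```text
the job is handed in; nothing more can be done
None
```

The job is handed in at about 22 s. I pushed the carousel round about 83° clockwise by its rim notch, then set the white-lidded jar in the empty cutout and pressed it home. The stop was firm at the expected height, and wrist force was 46 N at the last reading while pressing.

- **Correction:** pressing the jar in turned the carousel about 2° off, so I nudged it back through a notch. That nudge came after the jar was seated.
- **Last checks:** the lid outline matches 105 mm height in both camera views. The jar faces 179.9° (180° is straight to the front edge).
- **Disagreements:** my two notch-angle estimates read 30.1° and 31.0° against an ideal 30°. The coarser one had also read about 1° off before. The two cameras differed by up to 3 mm on the jar and cutout positions, so I used values in between.

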